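# Run the fixture plate out to the gauge and hold it

## Task

Lift the white filter canister off the aluminium plate by its handle and set it down upright on the bench beside the riser. Then slide the plate straight out along the riser, lying flat, until its outer edge (the end with the three brass connectors) is level with the tip of the pointer gauge; it would now tip over the edge by itself, so finish while still holding it level, without letting go. Do not disturb the mug, screwdriver and jar.

Things in the scene. Friction and masses are not known exactly. Their poses are not given: they have to be found in the camera images.
- riser: Fixed wooden bench riser, 150 mm (its x) by 240 mm (its y) and 90 mm high; origin on the bench under its centre, z up. The plate lies along its y axis and slides out over its -y end (end face at y = -120 mm, about the world's -y, toward the robot's right).
- plate_center (a point): Centre of the loose aluminium fixture plate on the riser: 110 mm (x) by 240 mm (y), 8 mm thick; this point is in mid-thickness, 94 mm above the bench. Its -y end is the outer end. It lies square on the riser within a few mm and degrees.
- plate_end (a point): Middle of the plate's outer end edge, on its top face (120 mm from the plate's centre); axes as the plate's.
- tab (a point): Grip point of the plate's tab: a flat upright lug rigid with the plate at its inner (+y) end, 50 mm wide (x), 8 mm thick (y), rising 45 mm above the plate. The point is in mid-thickness, 27 mm above the plate's top face, 18 mm below the tab's top; axes as the plate's. Pinch it from above across its thickness (along the plate's y).
- canister: White cylindrical cavity filter canister, 84 mm diameter, 110 mm high, about 0.55 kg, loose, at first standing on the plate; origin under its centre, z up.
- can_center (a point): Centre of the canister, 55 mm above its underside, on its axis.
- can_handle (a point): Middle of the canister's steel handle: a straight bar 12 x 12 mm, 76 mm long along the canister's y, with a post at each end (60 mm clear between); axes as the canister's. It is 154 mm above the canister's underside, 44 mm above the lid. Two sockets 9 mm tall stand on the lid 27 mm either side along x. Pinch the bar from above, along the canister's x.
- mark (a point): Tip of the pointer gauge: it points to the riser's -x, 102 mm above the bench and 80 mm to the +x side of the riser's centre line; axes as the riser's. The plate's outer edge is to come level with this point along the riser's y (128 to 155 mm out from the riser's end).
- mug: Bystander: white mug, 76 mm diameter, 85 mm high; origin under its centre.
- screwdriver: Bystander: screwdriver lying on the bench.
- jar: Bystander: amber jar, 60 mm diameter, 75 mm high; origin under its centre.
- plate: The same plate as a whole, about 0.7 kg; origin under its centre, 4 mm below plate_center, same axes. A 90 x 30 x 22 mm steel block with three brass connectors 18 mm tall sits on it, 80 to 110 mm outward (-y) of centre. Its centre of mass lies about 15 mm outward of centre: unheld, it tips once it overhangs more than about 105 mm.
- gauge: The pointer gauge, a fixed steel post 120 mm high on a 50 x 40 mm foot, beside the overhang; origin on the bench straight under the pointer's tip, axes as the riser's; the post stands 45 mm to +x of it and a flat level pointer, 9 mm wide narrowing to 3 mm, reaches from it to the tip.

How it is judged:
By the outcome, as a careful person would: the job done as asked, in the order asked, and still so for the second after the job is handed in, while the arm keeps its last pose, push and grip.
It also fails if it takes over 61 s, if anything falls off the work surface, if the arm or the gripper's body presses on something with over 40 N, if the wrist force passes 120 N, or if a joint passes its speed limit or range.

## Robot

A 6-joint arm with a two-finger parallel gripper is mounted at the origin on the work surface. World frame = base frame: x ahead of the robot, y to its left, z up, the work surface at z = 0. Lengths are in m, angles in rad, forces in N, time in s.
With the tool pointing down it reaches from about 0.35 to 0.775 m from the base axis. Payload 5.5 kg.
Tool frame: the origin (TCP) lies at the very end of the fingers, on their centre line; the grasp point (between the pads) lies 19 mm behind it; z points along the fingers, y is the line along which they close (so a half turn about z gives the same grasp; the last joint's range is limited). The gripper opens to 85 mm and grips with 20 to 120 N. Pads are 22 mm wide; open, the fingers measure 114 mm over their backs; the gripper's body (76 mm by 85 mm) begins 54 mm behind the grasp point. The pads swing forward as they close: fully open they stand 13 mm farther back than shut.
Start: joints at [-1.319, 0.313, 0.046, 1.304, 0, 1.431], TCP at [0.22, -0.531, 0.231] pointing down, gripper open.
Joint ranges: [-2.76, 2.76], [-0.86, 1.69], [-1.03, 1.26], [-2.2, 2.34], [-1.47, 1.5], [-3.14, 3.14]. Speed limits (rad/s): [2.57, 2.57, 3.14, 3.14, 3.14, 3.14].

## Interface

Orientations are given as a unit quaternion [w, x, y, z].
In Python, from workcell import env, imaging, ticket gives the robot as it stands. The module is installed in compiled form; this text tells all that it offers.
- The arm moves only by the tool apply_moves, never from a script. Its argument "rows" is a list of rows, each an object with "xyz": the shift along the tool's x, y, z in mm, a list of three; "turn": the turn, a rotation vector about the tool's x, y, z in rad, a list of three; "grip": the opening, from 0 (shut) to 1 (fully open). A call has 1 to 12 rows; each row is the pose to reach, as a shift and turn from the pose commanded when the call began, along the tool's axes at that moment; what a row does not reach only later rows make up. A row lasts 1/12 s, in which the tool goes at most 41.7 mm and 7.16 degrees, less where a joint would pass 70% of its speed; a pose out of reach is approached as far as the arm can. A call with a gripper value outside its range is refused whole. The fingers move at their own pace and stop on an object; "force" is the grip in N (left out, the last holds). Time passes only in rows, so rows that repeat a pose let the fingers close. It gives the time, the measured TCP pose, the force, the opening and the grip force at its end, in the units of the state.
- env.get_state(): the state, without advancing time (a new reading comes with each control period).
- imaging.read_camera(name): name is "side" or "top" or "wrist"; returns a dict with "color" (384x512x3 uint8, blue, green, red), "z_map" (384x512 float32, m along the optical axis (not along the pixel's ray), 0 where there is no reading), "camera_matrix" (3x3 intrinsics, pixels), "view" (4x4, takes a point from world to camera coordinates). Camera axes: x right, y down, z forward; pixel columns grow to the right and rows downward; lengths in m; the calibration is good to about 2 mm. A picture is of the moment at which its call begins.
- ticket.hand_in(): hands the job in; it is judged then, once.
The state is a dict: "clock": time; "joint_pos": joint angles; "qvel": joint speeds; "tau": joint torques, N m; "tcp_pos": TCP position; "orientation": TCP orientation; "wrist_force": force on the tool from outside, world axes, zero at the start; "ft_torque": the same for the moment, N m; "finger_gap": finger opening in m; "grip_force": force on a finger pad.
Only numpy, scipy, OpenCV 4.12 (cv2) and the standard library are available. Lean on these libraries where they do the work, as an engineer would, in place of code of your own. Each camera call takes 0.05 s, during which the arm holds its last target. There are 200 camera calls.

## Working session

There is one attempt and no reset: what is moved stays moved. The work goes in short steps, Python scripts to look and compute and a tool call to move; the robot and the scene stay as the last step left them, time stands still between calls to the robot, and variables do not carry over. Pictures are saved under pics/ and viewed, at most 11 in all, crops included, and the job is handed in when it is done.

Besides the shell and the picture viewer there is one more tool, called after "Emit:" by a JSON object that holds its "method" and its "body". apply_moves: Moves the arm, as the interface text tells. Its arguments: {"type":"object","properties":{"rows":{"type":"array"},"force":{"type":"number"}},"required":["rows"]}

```bash
mkdir -p pics; cat > h.py <<'E'
from workcell import env, imaging, ticket
import numpy as np, cv2
from scipy.spatial.transform import Rotation as R
def cam(n):
    d=imaging.read_camera(n); np.savez(f'{n}.npz',**d); return d
def cloud(d):
    K=d['camera_matrix'];T=np.linalg.inv(d['view']);z=d['z_map']
    v,u=np.mgrid[:z.shape[0],:z.shape[1]]
    p=np.stack([(u-K[0,2])/K[0,0]*z,(v-K[1,2])/K[1,1]*z,z],-1)@T[:3,:3].T+T[:3,3]
    p[z==0]=np.nan
    return p
def tool():
    s=env.get_state(); q=s['orientation']
    return np.array(s['tcp_pos']),R.from_quat([q[1],q[2],q[3],q[0]]),s
E
python3 - <<'E'
from h import *
a=cam('top');b=cam('side')
cv2.imwrite('pics/a.png',np.hstack([cv2.resize(x['color'],(800,600))[:, :] for x in (a,)]))
cv2.imwrite('pics/b.png',cv2.resize(b['color'],(800,600)))
p,r,s=tool();print(s,r.as_matrix().round(3))
for x in(a,b):print(np.linalg.inv(x['view']).round(3))
E
```

```text
{'clock': 0.1, 'joint_pos': array([-1.31858033e+00,  3.13957187e-01,  4.50813105e-02,  1.30358759e+00,
       -5.55870942e-07,  1.43119643e+00]), 'qvel': array([-0.00122328, -0.00197655,  0.00295683, -0.00073562,  0.00105101,
       -0.00028951]), 'tau': array([ 3.31131450e-03, -4.81723022e+01,  2.99244708e+01,  1.26710784e-02,
       -8.87766396e-05, -1.29571628e-06]), 'tcp_pos': array([ 0.21944998, -0.53098337,  0.23047528]), 'orientation': array([-8.32231165e-04,  9.80870995e-01,  1.94657126e-01, -4.71892827e-05]), 'wrist_force': array([ 0.61775991,  0.73275776, -0.49161513]), 'ft_torque': array([ 0.01949555, -0.01542978, -0.01771005]), 'grip_force': 0.0, 'finger_gap': 0.08548536390410941} [[ 0.924  0.382 -0.   ]
 [ 0.382 -0.924  0.002]
 [ 0.    -0.002 -1.   ]]
[[ 0.028 -0.998  0.054  0.516]
 [-0.999 -0.028 -0.014  0.013]
 [ 0.016 -0.054 -0.998  1.65 ]
 [ 0.     0.     0.     1.   ]]
[[-0.768 -0.417  0.486 -0.172]
 [-0.64   0.486 -0.595  0.953]
 [ 0.012 -0.768 -0.64   1.181]
 [ 0.     0.     0.     1.   ]]
```

View pics/a.png

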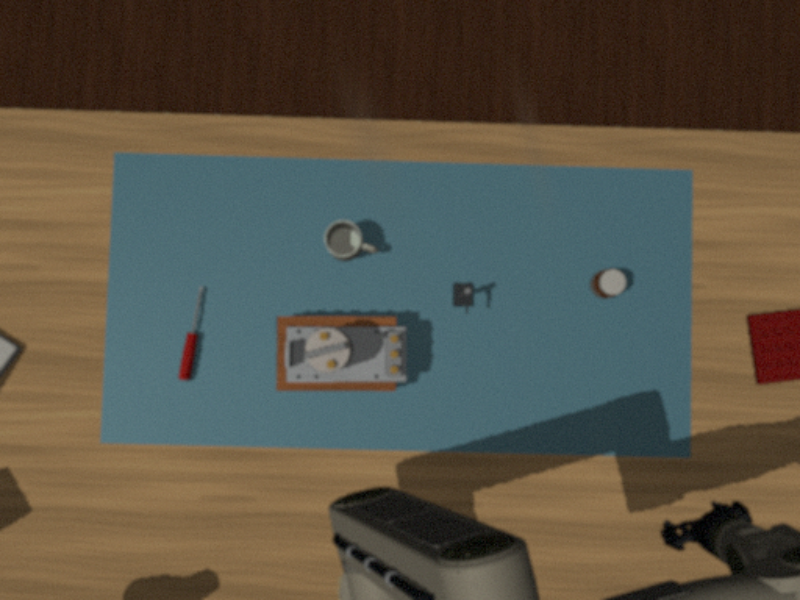

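View pics/b.png

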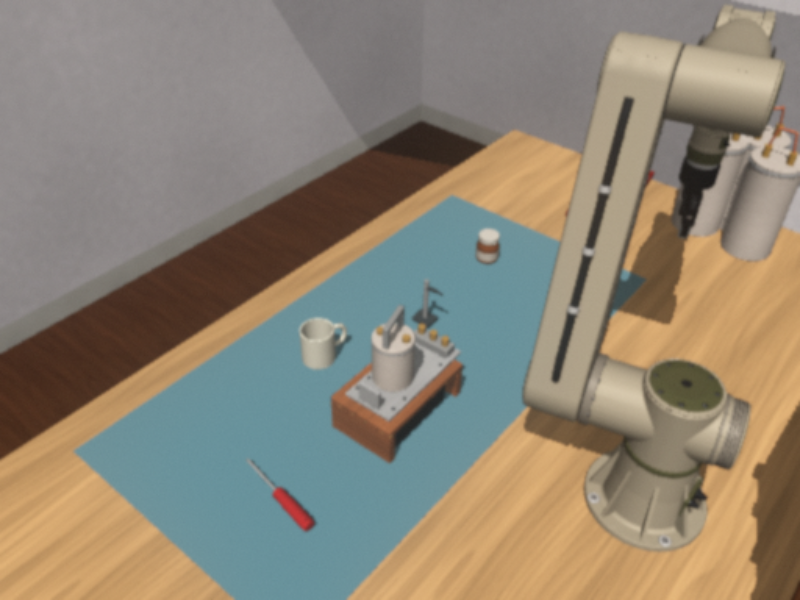

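The top view shows the riser/plate at (340,353), canister at (327,350) with the handle tilted in plan, the gauge at (463,293) with its tip near (467,308), the mug at (343,240), the jar at (610,283) and the screwdriver at (195,335). The side view agrees.

```bash
python3 - <<'E'
from h import *
def load(n): return dict(np.load(n+'.npz'))
for n in('top','side'):
    d=load(n);P=cloud(d)
    x,y,z=P[...,0],P[...,1],P[...,2]
    reg=(x>.3)&(x<.75)&(y>-.35)&(y<.3)
    def rep(name,m):
        q=P[m][:,:2].astype(np.float32)
        if len(q)<5: print(n,name,len(q));return
        print(n,name,len(q),'z',np.median(P[m][:,2]).round(4),'mean',q.mean(0).round(4),'min',q.min(0).round(3),'max',q.max(0).round(3),'rect',[np.round(v,4) for v in cv2.minAreaRect(q)])
    near=reg&(x<.56)&(y<.25)&(y>-.1)
    rep('handle',near&(z>.235)&(z<.28))
    rep('lid',near&(z>.2)&(z<.215))
    rep('tabtop',near&(z>.125)&(z<.155)&(y>.11))
    rep('plate',near&(z>.094)&(z<.104))
    rep('riser+plate',near&(z>.08)&(z<.104))
    rep('block',near&(z>.112)&(z<.126)&(y<0.06))
    rep('gauge',reg&(y<-.02)&(y>-.2)&(x>.48)&(z>.07)&(z<.14))
    rep('gauge ptr',reg&(y<-.02)&(y>-.2)&(x>.48)&(z>.09)&(z<.112))
    rep('mug',reg&(x>.55)&(y>.0)&(z>.03))
    rep('screwdr',(x>.3)&(x<.7)&(y>.28)&(y<.5)&(z>.01)&(z<.06))
d=load('top');K=d['camera_matrix']
import itertools
c=d['color']
cv2.imwrite('pics/c.png',np.hstack([cv2.resize(c[195:260,170:270],(800,520),interpolation=cv2.INTER_CUBIC)]))
cv2.imwrite('pics/d.png',cv2.resize(c[170:210,270:330],(600,400),interpolation=cv2.INTER_CUBIC))
E
```

```text
top handle 120 z 0.2582 mean [0.5027 0.1323] min [0.488 0.095] max [0.519 0.171] rect [array([0.5024, 0.1336]), array([0.0119, 0.0766]), np.float64(16.0762)]
top lid 498 z 0.2086 mean [0.5027 0.1318] min [0.462 0.092] max [0.544 0.174] rect [array([0.5031, 0.1328]), array([0.0816, 0.0817]), np.float64(2.4479)]
top tabtop 61 z 0.143 mean [0.4935 0.2142] min [0.467 0.122] max [0.543 0.221] rect [array([0.5199, 0.1824]), array([0.0425, 0.1229]), np.float64(39.6203)]
top plate 1538 z 0.0984 mean [0.4892 0.1048] min [ 0.419 -0.017] max [0.56  0.244] rect [array([0.4907, 0.1137]), array([0.1403, 0.2591]), np.float64(0.8378)]
top riser+plate 2506 z 0.0957 mean [0.4861 0.1198] min [ 0.418 -0.017] max [0.56  0.245] rect [array([0.4918, 0.1155]), array([0.1416, 0.2616]), np.float64(1.5034)]
top block 185 z 0.1206 mean [0.496  0.0102] min [ 0.453 -0.004] max [0.54  0.024] rect [array([0.4967, 0.01  ]), array([0.0865, 0.0248]), np.float64(1.658)]
top gauge 46 z 0.1063 mean [ 0.6126 -0.1336] min [ 0.582 -0.139] max [ 0.631 -0.127] rect [array([ 0.6065, -0.1345]), array([0.0494, 0.0115]), np.float
[... 1389 characters left out ...]
 0.0151]), array([0.0919, 0.0355]), np.float64(0.6329)]
side gauge 65 z 0.1029 mean [ 0.6161 -0.1275] min [ 0.584 -0.137] max [ 0.632 -0.122] rect [array([ 0.6077, -0.1293]), array([0.0483, 0.0149]), np.float64(0.4016)]
side gauge ptr 40 z 0.1029 mean [ 0.611 -0.128] min [ 0.584 -0.137] max [ 0.627 -0.122] rect [array([ 0.6055, -0.1294]), array([0.0147, 0.0439]), np.float64(89.4953)]
side mug 586 z 0.0689 mean [0.6662 0.1508] min [0.55  0.051] max [0.75  0.253] rect [array([0.6395, 0.1521]), array([0.1116, 0.2508]), np.float64(61.973)]
side screwdr 342 z 0.021 mean [0.4906 0.4461] min [0.426 0.423] max [0.626 0.464] rect [array([0.5268, 0.4394]), array([0.0261, 0.2014]), np.float64(81.5998)]
```

View pics/c.png

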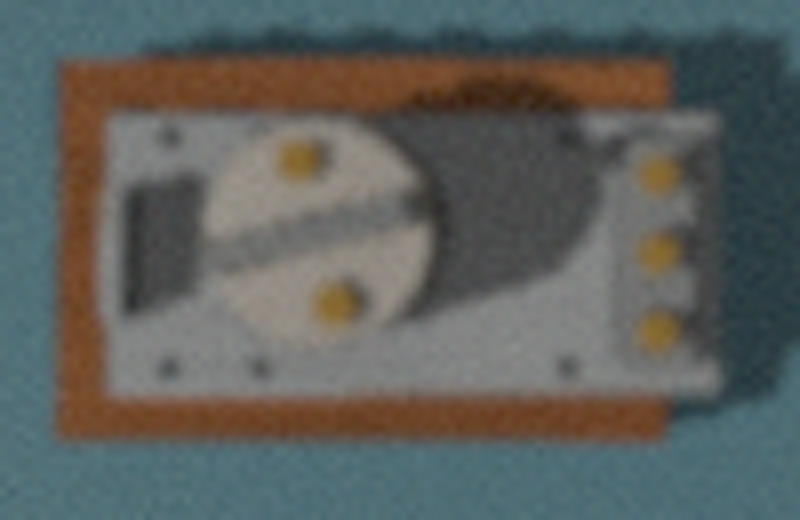

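The crop shows the handle bar from (215,255) to (425,205), the tab's top edge at x≈130, y 190–310 and the plate's outer edge at x≈720. The handle is at about (0.502, 0.134), yaw about 15°. Next I'll move above it.

```bash
cat >> h.py <<'E'
def to(x,y,z,deg):
    p,r,s=tool(); a=np.radians(deg)
    Y=np.array([np.cos(a),np.sin(a),0]);Z=np.array([0,0,-1.]);X=np.cross(Y,Z)
    t=R.from_matrix(np.c_[X,Y,Z])
    print('t',round(s['clock'],2),'xyz',(r.inv().apply(np.array([x,y,z])-p)*1000).round(1),'turn',(r.inv()*t).as_rotvec().round(3))
E
python3 -c "
from h import *
to(.502,.134,.31,15.5)"
```

```text
t 0.1 xyz [ 515.1 -506.8  -78.6] turn [-1.00e-03 -1.00e-03 -1.45e+00]
```

Emit:
{"method": "apply_moves", "body": {"rows": [{"xyz":[20,-20,-60],"turn":[0,0,-0.1],"grip":1},{"xyz":[515,-507,-79],"turn":[0,0,-1.45],"grip":1},{"xyz":[515,-507,-79],"turn":[0,0,-1.45],"grip":1},{"xyz":[515,-507,-79],"turn":[0,0,-1.45],"grip":1},{"xyz":[515,-507,-79],"turn":[0,0,-1.45],"grip":1},{"xyz":[515,-507,-79],"turn":[0,0,-1.45],"grip":1},{"xyz":[515,-507,-79],"turn":[0,0,-1.45],"grip":1},{"xyz":[515,-507,-79],"turn":[0,0,-1.45],"grip":1},{"xyz":[515,-507,-79],"turn":[0,0,-1.45],"grip":1},{"xyz":[515,-507,-79],"turn":[0,0,-1.45],"grip":1},{"xyz":[515,-507,-79],"turn":[0,0,-1.45],"grip":1},{"xyz":[515,-507,-79],"turn":[0,0,-1.45],"grip":1}]}}

```text
clock: 1.1
tcp_pos: [0.4053, -0.0918, 0.2958]
orientation: [0.0, 0.603, 0.798, -0.0]
wrist_force: [1.0, -0.7, -0.5]
finger_gap: 0.0852
grip_force: 0.0
```

```bash
python3 -c "
from h import *
to(.502,.134,.31,15.5)"
```

```text
t 1.1 xyz [190.8 154.7 -14.2] turn [0.    0.    0.006]
```

Emit:
{"method": "apply_moves", "body": {"rows": [{"xyz":[100,80,-14],"turn":[0,0,0],"grip":1},{"xyz":[191,155,-14],"turn":[0,0,0],"grip":1},{"xyz":[191,155,-14],"turn":[0,0,0],"grip":1},{"xyz":[191,155,-14],"turn":[0,0,0],"grip":1},{"xyz":[191,155,-14],"turn":[0,0,0],"grip":1},{"xyz":[191,155,-14],"turn":[0,0,0],"grip":1},{"xyz":[191,155,-14],"turn":[0,0,0],"grip":1},{"xyz":[191,155,-14],"turn":[0,0,0],"grip":1}]}}

```text
clock: 1.77
tcp_pos: [0.5035, 0.1335, 0.3088]
orientation: [-0.001, 0.603, 0.797, -0.001]
wrist_force: [1.4, -0.4, 0.1]
finger_gap: 0.0852
grip_force: 0.0
```

```bash
python3 - <<'E'
from h import *
d=cam('wrist');P=cloud(d)
cv2.imwrite('pics/e.png',d['color'])
to(.502,.134,.233,15.5)
z=P[...,2]
m=(z>.245)&(z<.275)&(abs(P[...,0]-.5)<.06)&(abs(P[...,1]-.134)<.06)
q=P[m];print(len(q),np.median(q[:,2]) if len(q) else 0,cv2.minAreaRect(q[:,:2].astype(np.float32)) if len(q)>5 else 0)
E
```

```text
t 1.82 xyz [ 2.  -0.4 76. ] turn [-0.002  0.     0.003]
1999 0.2570892239046442 ((0.5004202127456665, 0.13470958173274994), (0.011934005655348301, 0.07615511119365692), 15.89783763885498)
```

View pics/e.png

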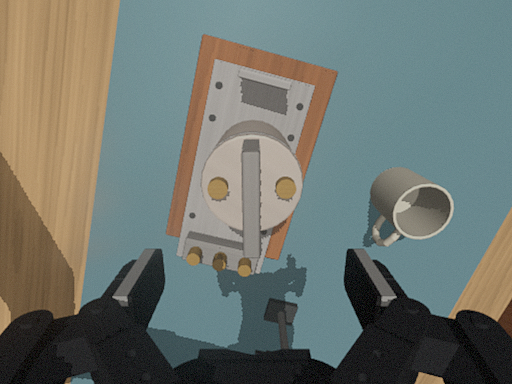

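The wrist view shows the bar from (250,145) to (250,250), centred between the fingers, with the mug at (415,205) well clear. I'll descend and grip.

Emit:
{"method": "apply_moves", "body": {"rows": [{"xyz":[2,-2.5,30],"turn":[0,0,0.005],"grip":1},{"xyz":[2,-2.5,55],"turn":[0,0,0.005],"grip":1},{"xyz":[2,-2.5,70],"turn":[0,0,0.005],"grip":1},{"xyz":[2,-2.5,76.5],"turn":[0,0,0.005],"grip":1},{"xyz":[2,-2.5,76.5],"turn":[0,0,0.005],"grip":0.5},{"xyz":[2,-2.5,76.5],"turn":[0,0,0.005],"grip":0.1},{"xyz":[2,-2.5,76.5],"turn":[0,0,0.005],"grip":0},{"xyz":[2,-2.5,76.5],"turn":[0,0,0.005],"grip":0},{"xyz":[2,-2.5,76.5],"turn":[0,0,0.005],"grip":0},{"xyz":[2,-2.5,76.5],"turn":[0,0,0.005],"grip":0},{"xyz":[2,-2.5,76.5],"turn":[0,0,0.005],"grip":0},{"xyz":[2,-2.5,76.5],"turn":[0,0,0.005],"grip":0}], "force": 60}}

```text
clock: 2.82
tcp_pos: [0.5012, 0.1328, 0.2341]
orientation: [0.001, 0.607, 0.795, 0.001]
wrist_force: [-0.4, -1.7, 4.6]
finger_gap: 0.0109
grip_force: 59.5
```

Gripped. Lift slowly and check.

Emit:
{"method": "apply_moves", "body": {"rows": [{"xyz":[0,0,-3],"turn":[0,0,0],"grip":0},{"xyz":[0,0,-8],"turn":[0,0,0],"grip":0},{"xyz":[0,0,-15],"turn":[0,0,0],"grip":0},{"xyz":[0,0,-25],"turn":[0,0,0],"grip":0},{"xyz":[0,0,-37],"turn":[0,0,0],"grip":0},{"xyz":[0,0,-50],"turn":[0,0,0],"grip":0},{"xyz":[0,0,-62],"turn":[0,0,0],"grip":0},{"xyz":[0,0,-72],"turn":[0,0,0],"grip":0},{"xyz":[0,0,-80],"turn":[0,0,0],"grip":0},{"xyz":[0,0,-82],"turn":[0,0,0],"grip":0},{"xyz":[0,0,-82],"turn":[0,0,0],"grip":0}]}}

```text
clock: 3.73
tcp_pos: [0.5008, 0.1329, 0.3159]
orientation: [0.0, 0.607, 0.795, 0.0]
wrist_force: [0.4, -0.1, -5.7]
finger_gap: 0.0106
grip_force: 58.5
```

```bash
python3 - <<'E'
from h import *
to(.485,.335,.316,15.5)
d=cam('side');cv2.imwrite('pics/f.png',d['color'])
d=cam('top');P=cloud(d);z=P[...,2]
# screwdriver & mug extents
for n,m in(('scr',(z>.012)&(z<.06)&(P[...,1]>.29)&(P[...,1]<.5)&(P[...,0]>.4)&(P[...,0]<.7)),('mug',(z>.03)&(z<.1)&(P[...,0]>.58)&(P[...,0]<.75)&(P[...,1]>0)&(P[...,1]<.25))):
    q=P[m];print(n,len(q),q.min(0).round(3),q.max(0).round(3))
m=(d['color'][...,2].astype(int)-d['color'][...,0]>90)
q=P[m&(z>.005)&(z<.06)&(P[...,1]>.25)];print(q.min(0),q.max(0))
E
```

```text
t 3.73 xyz [ 1.992e+02  3.780e+01 -1.000e-01] turn [ 0.001  0.    -0.004]
scr 297 [0.409 0.379 0.012] [0.638 0.498 0.036]
mug 165 [0.691 0.049 0.03 ] [0.75  0.157 0.092]
[0.43419569 0.43175084 0.01552076] [0.52303538 0.45437983 0.03219006]
```

View pics/f.png

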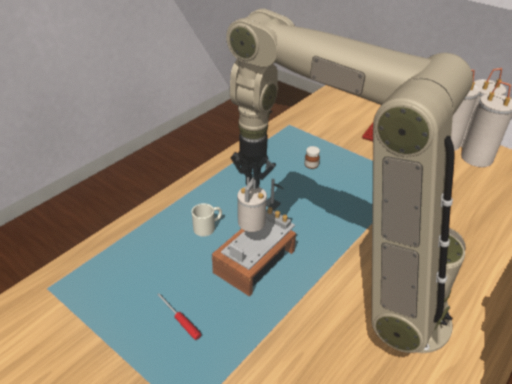

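The side view shows the canister hanging upright, clear of the plate, at (252,210). I'll carry it to the +y side.

Emit:
{"method": "apply_moves", "body": {"rows": [{"xyz":[6,1,0],"turn":[0,0,0],"grip":0},{"xyz":[20,4,0],"turn":[0,0,0],"grip":0},{"xyz":[40,8,0],"turn":[0,0,0],"grip":0},{"xyz":[64,12,0],"turn":[0,0,0],"grip":0},{"xyz":[90,17,0],"turn":[0,0,0],"grip":0},{"xyz":[116,22,0],"turn":[0,0,0],"grip":0},{"xyz":[141,27,0],"turn":[0,0,0],"grip":0},{"xyz":[163,31,0],"turn":[0,0,0],"grip":0},{"xyz":[181,35,0],"turn":[0,0,0],"grip":0},{"xyz":[191,37,0],"turn":[0,0,0],"grip":0},{"xyz":[195,38,0],"turn":[0,0,0],"grip":0},{"xyz":[195,38,0],"turn":[0,0,0],"grip":0}]}}

```text
clock: 4.83
tcp_pos: [0.4856, 0.3316, 0.3145]
orientation: [-0.0, 0.607, 0.795, -0.001]
wrist_force: [-0.5, 0.3, -4.5]
finger_gap: 0.0109
grip_force: 58.5
```

Emit:
{"method": "apply_moves", "body": {"rows": [{"xyz":[0,0,5],"turn":[0,0,0],"grip":0},{"xyz":[0,0,17],"turn":[0,0,0],"grip":0},{"xyz":[0,0,35],"turn":[0,0,0],"grip":0},{"xyz":[0,0,57],"turn":[0,0,0],"grip":0},{"xyz":[0,0,82],"turn":[0,0,0],"grip":0},{"xyz":[0,0,107],"turn":[0,0,0],"grip":0},{"xyz":[0,0,130],"turn":[0,0,0],"grip":0},{"xyz":[0,0,148],"turn":[0,0,0],"grip":0},{"xyz":[0,0,160],"turn":[0,0,0],"grip":0},{"xyz":[0,0,168],"turn":[0,0,0],"grip":0},{"xyz":[0,0,172],"turn":[0,0,0],"grip":0},{"xyz":[0,0,172],"turn":[0,0,0],"grip":0}]}}

```text
clock: 5.83
tcp_pos: [0.4857, 0.33, 0.1426]
orientation: [-0.0, 0.608, 0.794, -0.001]
wrist_force: [0.4, -0.3, -5.1]
finger_gap: 0.0108
grip_force: 58.5
```

Emit:
{"method": "apply_moves", "body": {"rows": [{"xyz":[0,0,2],"turn":[0,0,0],"grip":0},{"xyz":[0,0,4],"turn":[0,0,0],"grip":0},{"xyz":[0,0,5],"turn":[0,0,0],"grip":0},{"xyz":[0,0,6],"turn":[0,0,0],"grip":0},{"xyz":[0,0,6.5],"turn":[0,0,0],"grip":0},{"xyz":[0,0,7],"turn":[0,0,0],"grip":0},{"xyz":[0,0,7],"turn":[0,0,0],"grip":0}]}}

```text
clock: 6.42
tcp_pos: [0.4859, 0.3311, 0.1363]
orientation: [0.0, 0.607, 0.795, 0.0]
wrist_force: [0.2, -0.5, -5.5]
finger_gap: 0.0111
grip_force: 58.5
```

Emit:
{"method": "apply_moves", "body": {"rows": [{"xyz":[0,0,0.5],"turn":[0,0,0],"grip":0},{"xyz":[0,0,1],"turn":[0,0,0],"grip":0},{"xyz":[0,0,1.5],"turn":[0,0,0],"grip":0},{"xyz":[0,0,2],"turn":[0,0,0],"grip":0},{"xyz":[0,0,2],"turn":[0,0,0],"grip":0}]}}

```text
clock: 6.83
tcp_pos: [0.4864, 0.3312, 0.1362]
orientation: [0.001, 0.607, 0.795, 0.001]
wrist_force: [-3.0, -2.0, 7.3]
finger_gap: 0.0109
grip_force: 60.2
```

Contact (force reversed to +7 N). Release and rise.

Emit:
{"method": "apply_moves", "body": {"rows": [{"xyz":[0,0,-1],"turn":[0,0,0],"grip":0.05},{"xyz":[0,0,-1],"turn":[0,0,0],"grip":0.3},{"xyz":[0,0,-1],"turn":[0,0,0],"grip":0.6},{"xyz":[0,0,-1],"turn":[0,0,0],"grip":1},{"xyz":[0,0,-1],"turn":[0,0,0],"grip":1},{"xyz":[0,0,-1],"turn":[0,0,0],"grip":1},{"xyz":[0,0,-25],"turn":[0,0,0],"grip":1},{"xyz":[0,0,-60],"turn":[0,0,0],"grip":1},{"xyz":[0,0,-100],"turn":[0,0,0],"grip":1},{"xyz":[0,0,-130],"turn":[0,0,0],"grip":1},{"xyz":[0,0,-130],"turn":[0,0,0],"grip":1}]}}

```text
clock: 7.75
tcp_pos: [0.4885, 0.3324, 0.2717]
orientation: [0.003, 0.607, 0.795, 0.005]
wrist_force: [1.3, 0.7, -0.2]
finger_gap: 0.0854
grip_force: 0.0
```

```bash
python3 - <<'E'
from h import *
d=cam('top');P=cloud(d);x,y,z=np.moveaxis(P,2,0)
C=d['color'].astype(int)
near=(x>.38)&(x<.6)&(y>-.1)&(y<.3)
def rep(n,m):
    q=P[m];print(n,len(q),np.median(q,0).round(4),[np.round(v,4) for v in cv2.minAreaRect(q[:,:2].astype(np.float32))])
wood=C[...,2]-C[...,0]>50
rep('block',near&(z>.112)&(z<.126)&(y<.06))
rep('plate',near&(z>.092)&(z<.11)&~wood)
rep('woodtop',near&(z>.08)&(z<.1)&wood)
rep('tab',near&(z>.137)&(z<.15)&(y>.17))
c=(x>.42)&(x<.56)&(y>.27)&(y<.4)
rep('lid',c&(z>.103)&(z<.116));rep('can',c&(z>.1))
np.save('P.npy',P)
cv2.imwrite('pics/g.png',cv2.resize(d['color'][170:260,150:330],(800,400),interpolation=cv2.INTER_CUBIC))
to(.494,.218,.22,90); to(.494,.218,.22,-90)
print(tool()[2]['joint_pos'].round(2))
E
```

```text
block 185 [0.4964 0.0098 0.1203] [array([0.4967, 0.01  ]), array([0.0866, 0.0248]), np.float64(1.6184)]
plate 2575 [0.4961 0.1156 0.0985] [array([0.4945, 0.1421]), array([0.1474, 0.3146]), np.float64(1.6094)]
woodtop 533 [0.4338 0.2066 0.0905] [array([0.4932, 0.1265]), array([0.1419, 0.2353]), np.float64(0.6945)]
tab 56 [0.4923 0.2166 0.1432] [array([0.4892, 0.2536]), array([0.0484, 0.0827]), np.float64(3.4593)]
lid 379 [0.4827 0.3268 0.1103] [array([0.4882, 0.3257]), array([0.0815, 0.0722]), np.float64(4.203)]
can 5191 [0.4842 0.3103 0.7469] [array([0.4897, 0.328 ]), array([0.1395, 0.1158]), np.float64(0.2921)]
t 7.8 xyz [-111.7  -24.5   48.3] turn [ 0.008  0.004 -1.305]
t 7.8 xyz [-111.7  -24.5   48.3] turn [ 0.004 -0.008  1.837]
[ 0.46  0.33  0.16  1.39 -0.    1.77]
```

View pics/g.png

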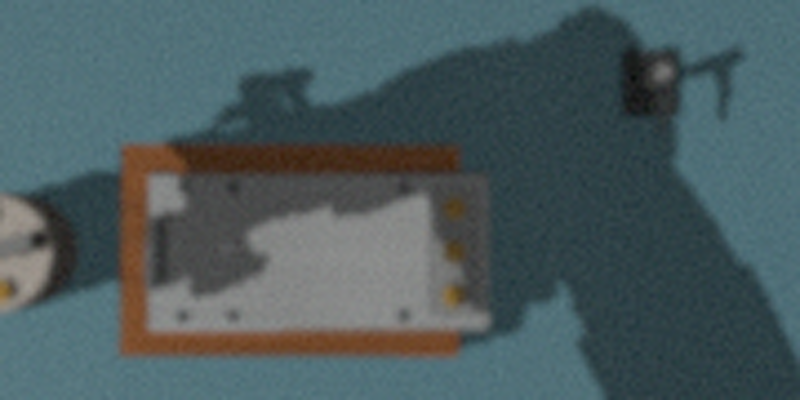

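The top view shows the canister standing off the riser at left, the plate square on the riser with its outer edge at x≈490, and the tab near (160,250). I'll move over the tab and take the fits from there.

Emit:
{"method": "apply_moves", "body": {"rows": [{"xyz":[-20,-4,0],"turn":[0,0,-0.1],"grip":1},{"xyz":[-50,-11,0],"turn":[0,0,-0.22],"grip":1},{"xyz":[-85,-19,5],"turn":[0,0,-0.34],"grip":1},{"xyz":[-112,-24,15],"turn":[0,0,-0.46],"grip":1},{"xyz":[-112,-24,40],"turn":[0,0,-0.58],"grip":1},{"xyz":[-112,-24,48],"turn":[0,0,-0.7],"grip":1},{"xyz":[-112,-24,48],"turn":[0,0,-0.82],"grip":1},{"xyz":[-112,-24,48],"turn":[0,0,-0.94],"grip":1},{"xyz":[-112,-24,48],"turn":[0,0,-1.06],"grip":1},{"xyz":[-112,-24,48],"turn":[0,0,-1.18],"grip":1},{"xyz":[-112,-24,48],"turn":[0,0,-1.3],"grip":1},{"xyz":[-112,-24,48],"turn":[0,0,-1.3],"grip":1}]}}

```text
clock: 8.8
tcp_pos: [0.4916, 0.2164, 0.2151]
orientation: [-0.001, 0.001, 1.0, -0.0]
wrist_force: [-0.2, 0.3, -0.0]
finger_gap: 0.0853
grip_force: 0.0
```

```bash
python3 - <<'E'
from h import *
P=np.load('P.npy')
d=cam('wrist');W=cloud(d);C=d['color'].astype(int)
cv2.imwrite('pics/i.png',d['color'])
def edges(P,C,n):
    x,y,z=np.moveaxis(P,2,0)
    wood=C[...,2]-C[...,0]>45
    near=(x>.38)&(x<.6)&(y>-.1)&(y<.26)
    for nm,m in(('riser',near&(z>.083)&(z<.125)),('plate',near&(z>.094)&(z<.11)&~wood)):
        lo=[];hi=[]
        for yy in np.arange(.0 if nm=='plate' else .015,.225,.004):
            q=x[m&(abs(y-yy)<.002)]
            if len(q)>8: lo.append((yy,q.min()));hi.append((yy,q.max()))
        for l in(lo,hi):
            l=np.array(l)
            if len(l)<8: continue
            k=np.polyfit(*l.T,1);r=abs(np.polyval(k,l[:,0])-l[:,1]);g=r<=np.median(r)*2
            k=np.polyfit(*l[g].T,1);print(n,nm,'dx/dy',k[0].round(4),'deg',(-np.degrees(np.arctan(k[0]))).round(2),'x@y=.12',np.polyval(k,.12).round(4),len(l))
dt=dict(np.load('top.npz'))
edges(P,dt['color'].astype(int),'top');edges(W,C,'wrist')
x,y,z=np.moveaxis(W,2,0)
m=(z>.136)&(z<.15)&(abs(y-.218)<.03)&(abs(x-.493)<.045)
q=W[m];print(len(q),np.median(q,0),[np.round(v,4) for v in cv2.minAreaRect(q[:,:2].astype(np.float32))])
p,r,s=tool();print(p,r.as_matrix().round(3))
E
```

```text
top riser dx/dy -0.0267 deg 1.53 x@y=.12 0.4213 53
top riser dx/dy -0.0295 deg 1.69 x@y=.12 0.5688 53
top plate dx/dy -0.0303 deg 1.74 x@y=.12 0.4401 53
top plate dx/dy -0.0458 deg 2.62 x@y=.12 0.5586 53
wrist riser dx/dy -0.0235 deg 1.35 x@y=.12 0.4182 53
wrist riser dx/dy -0.0226 deg 1.29 x@y=.12 0.567 53
wrist plate dx/dy -0.0272 deg 1.56 x@y=.12 0.4372 55
wrist plate dx/dy -0.0278 deg 1.59 x@y=.12 0.5466 55
731 [0.48706125 0.21692751 0.14212507] [array([0.4893, 0.2171]), array([0.0501, 0.008 ]), np.float64(1.5327)]
[0.49166267 0.21644225 0.21520701] [[-1.     0.007 -0.002]
 [ 0.007  1.    -0.001]
 [ 0.002 -0.001 -1.   ]]
```

View pics/i.png

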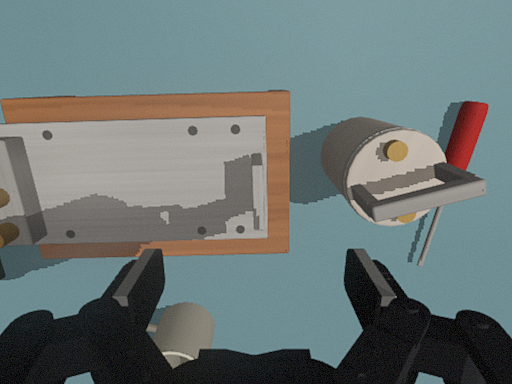

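The wrist view shows the canister standing upright at (385,170) with the screwdriver untouched, and the tab edge at (260,190), yaw about 1.5°. I'll descend with the fingers half open and pinch.

Emit:
{"method": "apply_moves", "body": {"rows": [{"xyz":[2.5,0.8,0],"turn":[0,0,-0.033],"grip":0.5},{"xyz":[2.5,0.8,20],"turn":[0,0,-0.033],"grip":0.5},{"xyz":[2.5,0.8,45],"turn":[0,0,-0.033],"grip":0.5},{"xyz":[2.5,0.8,70],"turn":[0,0,-0.033],"grip":0.5},{"xyz":[2.5,0.8,90],"turn":[0,0,-0.033],"grip":0.5},{"xyz":[2.5,0.8,103],"turn":[0,0,-0.033],"grip":0.5},{"xyz":[2.5,0.8,109],"turn":[0,0,-0.033],"grip":0.5},{"xyz":[2.5,0.8,109],"turn":[0,0,-0.033],"grip":0.5},{"xyz":[2.5,0.8,109],"turn":[0,0,-0.033],"grip":0.5}]}}

```text
clock: 9.6
tcp_pos: [0.4897, 0.2174, 0.1073]
orientation: [-0.0, -0.013, 1.0, -0.0]
wrist_force: [-0.9, -0.1, 0.8]
finger_gap: 0.0424
grip_force: 0.0
```

Emit:
{"method": "apply_moves", "body": {"rows": [{"xyz":[0,0,0],"turn":[0,0,0],"grip":0.2},{"xyz":[0,0,0],"turn":[0,0,0],"grip":0.1},{"xyz":[0,0,0],"turn":[0,0,0],"grip":0},{"xyz":[0,0,0],"turn":[0,0,0],"grip":0},{"xyz":[0,0,0],"turn":[0,0,0],"grip":0},{"xyz":[0,0,0],"turn":[0,0,0],"grip":0},{"xyz":[0,0,0],"turn":[0,0,0],"grip":0},{"xyz":[0,0,0],"turn":[0,0,0],"grip":0}], "force": 110}}

```text
clock: 10.27
tcp_pos: [0.4906, 0.218, 0.1086]
orientation: [0.001, -0.014, 1.0, 0.001]
wrist_force: [-0.8, 2.4, 5.3]
finger_gap: 0.0065
grip_force: 107.9
```

```bash
python3 - <<'E'
from h import *
p,r,s=tool();print(p,r.as_matrix().round(3),s['wrist_force'],s['ft_torque'])
for n in('top','side'):
    d=cam(n);P=cloud(d);x,y,z=np.moveaxis(P,2,0)
    m=(x>.57)&(x<.64)&(y<-.1)&(y>-.16)&(z>.094)&(z<.112)
    q=P[m];o=np.argsort(q[:,0]);print(n,'ptr',q[o][:14].round(4).tolist(),len(q))
    for xs in (.45,.47,.49,.51,.53):
        m=(abs(x-xs)<.008)&(y<.06)&(y>-.1)&(z>.094)&(z<.104)
        if m.any():print(xs,y[m].min().round(4),end=' ')
    print()
d=dict(np.load('top.npz'));s=dict(np.load('side.npz'))
a=cv2.resize(d['color'][180:250,225:325],(800,560),interpolation=cv2.INTER_CUBIC);cv2.imwrite('pics/j.png',a)
a=cv2.resize(s['color'][170:240,225:325],(800,560),interpolation=cv2.INTER_CUBIC);cv2.imwrite('pics/k.png',a)
E
```

```text
[0.49061354 0.2179789  0.10861101] [[-1.    -0.028  0.002]
 [-0.028  1.     0.001]
 [-0.003  0.001 -1.   ]] [-0.81443496  2.37009633  5.32571331] [ 0.28077262  0.18778624 -0.05724145]
top ptr [[0.5815, -0.1342, 0.1111], [0.5849, -0.1346, 0.1066], [0.5881, -0.1348, 0.1038], [0.5909, -0.134, 0.111], [0.5945, -0.1348, 0.1022], [0.5973, -0.1311, 0.1075], [0.5975, -0.1345, 0.1047], [0.5976, -0.1376, 0.1052], [0.6007, -0.1345, 0.1043], [0.6007, -0.1375, 0.1053], [0.6007, -0.1316, 0.1018], [0.6035, -0.1339, 0.1093], [0.6036, -0.137, 0.1101], [0.6038, -0.1315, 0.102]] 31
0.45 -0.0166 0.47 -0.016 0.49 -0.0155 0.51 -0.0149 0.53 -0.0142 
side ptr [[0.5808, -0.1273, 0.1027], [0.5835, -0.1309, 0.1036], [0.5861, -0.1284, 0.1038], [0.5905, -0.1286, 0.1012], [0.5911, -0.1291, 0.1052], [0.5954, -0.1286, 0.1078], [0.5956, -0.1231, 0.1065], [0.5961, -0.1301, 0.102], [0.5972, -0.1259, 0.0994], [0.5998, -0.1284, 0.1101], [0.6017, -0.1257, 0.1017], [0.604, -0.1285, 0.1033], [0.6045, -0.1354, 0.0988], [0.6066, -0.1318, 0.1045]] 38
0.45 -0.0139 0.47 0.0206 0.49 0.0235 0.51 0.0231 0.53 0.0246
```

View pics/j.png

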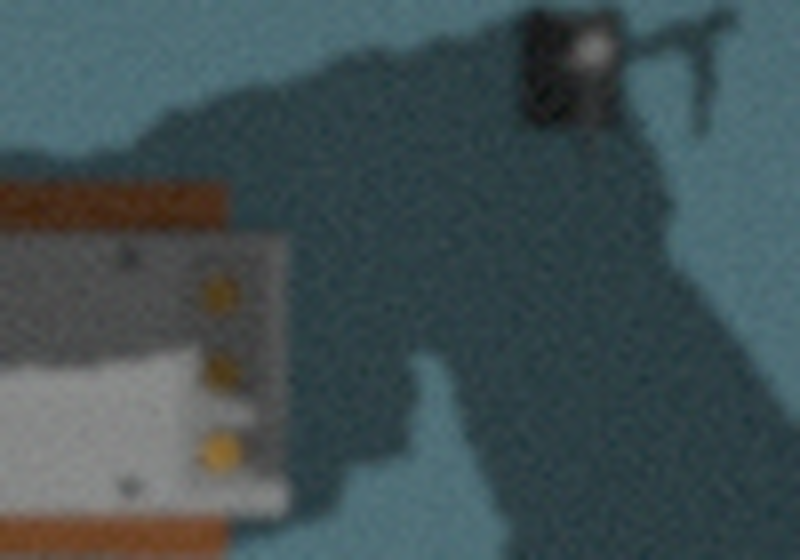

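The crop shows the plate's outer edge at x≈290 and the gauge post at (590,45), with its pointer reaching down toward (595,150). The tip is at y≈-0.1345 and the edge at about -0.017, so the slide is about 118–120 mm. I'll go 105 mm first.

Emit:
{"method": "apply_moves", "body": {"rows": [{"xyz":[0,-1,0],"turn":[0,0,0],"grip":0},{"xyz":[0,-3,0],"turn":[0,0,0],"grip":0},{"xyz":[0,-6,0],"turn":[0,0,0],"grip":0},{"xyz":[0,-10,0],"turn":[0,0,0],"grip":0},{"xyz":[0,-15,0],"turn":[0,0,0],"grip":0},{"xyz":[0,-20,0],"turn":[0,0,0],"grip":0},{"xyz":[0,-25,0],"turn":[0,0,0],"grip":0},{"xyz":[0,-30,0],"turn":[0,0,0],"grip":0},{"xyz":[0,-34,0],"turn":[0,0,0],"grip":0},{"xyz":[0,-37,0],"turn":[0,0,0],"grip":0},{"xyz":[0,-39,0],"turn":[0,0,0],"grip":0},{"xyz":[0,-40,0],"turn":[0,0,0],"grip":0}], "force": 120}}

```text
clock: 11.37
tcp_pos: [0.4919, 0.179, 0.1086]
orientation: [0.001, -0.014, 1.0, 0.002]
wrist_force: [-1.1, 7.5, 5.9]
finger_gap: 0.0063
grip_force: 117.4
```

```bash
python3 - <<'E'
from h import *
p,r,s=tool();print(p,r.as_matrix().round(4),s['wrist_force'],s['ft_torque'])
d=cam('top');P=cloud(d);x,y,z=np.moveaxis(P,2,0)
for xs in (.45,.47,.49,.51,.53):
    m=(abs(x-xs)<.008)&(y<.06)&(y>-.1)&(z>.09)&(z<.106)
    i=y[m].argmin();print(xs,y[m][i].round(4),np.median(z[m]).round(4))
E
```

```text
[0.49194308 0.17898892 0.10862371] [[-0.9996 -0.0289  0.0029]
 [-0.0289  0.9996  0.0037]
 [-0.003   0.0036 -1.    ]] [-1.11820116  7.51038832  5.85874918] [ 1.03726553  0.13704258 -0.02908023]
0.45 -0.0542 0.0987
0.47 -0.0535 0.0986
0.49 -0.0531 0.0992
0.51 -0.0528 0.0996
0.53 -0.0521 0.0983
```

Emit:
{"method": "apply_moves", "body": {"rows": [{"xyz":[0,-2,0],"turn":[0,0,0],"grip":0},{"xyz":[0,-6,0],"turn":[0,0,0],"grip":0},{"xyz":[0,-12,0],"turn":[0,0,0],"grip":0},{"xyz":[0,-19,0],"turn":[0,0,0],"grip":0},{"xyz":[0,-27,0],"turn":[0,0,0],"grip":0},{"xyz":[0,-35,0],"turn":[0,0,0],"grip":0},{"xyz":[0,-43,0],"turn":[0,0,0],"grip":0},{"xyz":[0,-51,0],"turn":[0,0,0],"grip":0},{"xyz":[0,-58,0],"turn":[0,0,0],"grip":0},{"xyz":[0,-63,0],"turn":[0,0,0],"grip":0},{"xyz":[0,-66,0],"turn":[0,0,0],"grip":0},{"xyz":[0,-66,0],"turn":[0,0,0],"grip":0}]}}

```text
clock: 12.42
tcp_pos: [0.4939, 0.1124, 0.1086]
orientation: [0.002, -0.014, 1.0, 0.001]
wrist_force: [-0.2, 5.3, 5.5]
finger_gap: 0.0063
grip_force: 117.5
```

```bash
cat > m.py <<'E'
from h import *
p,r,s=tool();print(p,s['wrist_force'].round(2),s['ft_torque'].round(2),s['grip_force'])
for n in('top','side'):
    d=cam(n);P=cloud(d);x,y,z=np.moveaxis(P,2,0)
    m=(x>.57)&(x<.612)&(y<-.1)&(y>-.16)&(z>.09)&(z<.115)
    print(n,'ptr',np.median(P[m],0).round(4),'minx',x[m].min())
    e=[]
    for xs in np.arange(.45,.55,.005):
        m=(abs(x-xs)<.004)&(y<.0)&(y>-.17)&(z>.085)&(z<.108)
        if m.sum()>3:e.append((xs,y[m].min()))
    e=np.array(e);k=np.polyfit(*e.T,1);print('edge slope',k[0].round(4),'y at .50',np.polyval(k,.50).round(4),'at .58',np.polyval(k,.58).round(4),len(e))
    q=P[(abs(x-.5)<.05)&(z>.085)&(z<.106)&(y>-.2)&(y<.07)];f=np.linalg.lstsq(np.c_[q[:,:2],np.ones(len(q))],q[:,2],rcond=None)[0];print('tilt',f[:2].round(4))
E
python3 m.py; python3 - <<'E'
import numpy as np,cv2
d=dict(np.load('top.npz'))
cv2.imwrite('pics/l.png',cv2.resize(d['color'][180:245,255:335],(800,600),interpolation=cv2.INTER_CUBIC))
E
```

```text
[0.49387283 0.11238812 0.10864289] [-0.15  5.29  5.48] [ 0.83  0.05 -0.03] 117.52096652984619
top ptr [ 0.6007 -0.1342  0.1068] minx 0.5816713079768133
edge slope 0.0221 y at .50 -0.1219 at .58 -0.1201 21
tilt [ 0.0031 -0.0013]
side ptr [ 0.5994 -0.1288  0.103 ] minx 0.5817621347492897
edge slope 0.2648 y at .50 -0.0863 at .58 -0.0651 21
tilt [ 0.0031 -0.0069]
```

View pics/l.png

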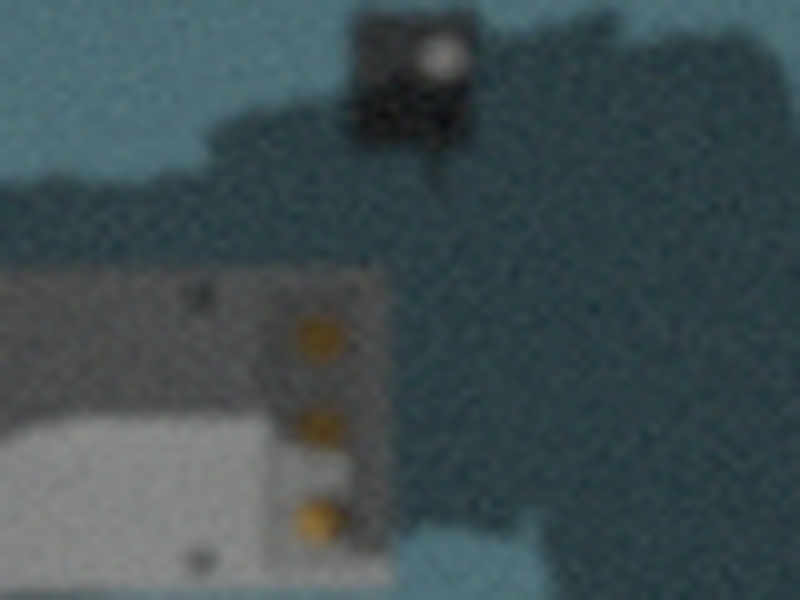

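The crop shows the plate's edge at x≈393 and the pointer tip at (438,190), dark on shadow. I'll refine both subpixel: the tip from the first, unshadowed picture and the edge from the current one.

```bash
cat > e.py <<'E'
from h import *
d=dict(np.load('top.npz'));K=d['camera_matrix'];T=np.linalg.inv(d['view'])
def ray(u,v,z):
    w=T[:3,:3]@np.array([(u-K[0,2])/K[0,0],(v-K[1,2])/K[1,1],1]);return T[:3,3]+w*(z-T[2,3])/w[2]
E
python3 - <<'E'
from e import *
a=cv2.imread('pics/a.png').astype(float).sum(2)
for V in range(298,314):
    row=a[V,452:484]; bg=np.median(np.r_[row[:6],row[-6:]]);w=np.clip(bg-row-25,0,None)
    if w.sum()<30: print(V,'none');continue
    U=452+(w*np.arange(len(w))).sum()/w.sum()
    print(V,round(U,1),int(w.max()),ray((U+.5)/1.5625-.5,(V+.5)/1.5625-.5,.102).round(4))
g=cv2.GaussianBlur(d['color'],(1,5),0).astype(float).sum(2)
for v in range(208,238,4):
    row=g[v,286:304];gr=np.clip(-np.diff(row),0,None);i=gr[3:].argmax()+3
    sl=slice(i-2,i+3);U=286+(gr[sl]*(np.arange(len(gr))[sl]+.5)).sum()/gr[sl].sum()
    print(v,U.round(2),ray(U,v,.098).round(4))
E
python3 -c "
import cv2;a=cv2.imread('pics/a.png')[270:330,430:510];cv2.imwrite('pics/n.png',cv2.resize(a,(800,600),interpolation=cv2.INTER_CUBIC))"
```

```text
298 462.9 100 [ 0.6114 -0.1252  0.102 ]
299 462.9 102 [ 0.6094 -0.1252  0.102 ]
300 463.1 102 [ 0.6074 -0.1257  0.102 ]
301 463.1 103 [ 0.6054 -0.1257  0.102 ]
302 463.0 100 [ 0.6034 -0.1256  0.102 ]
303 463.0 101 [ 0.6013 -0.1256  0.102 ]
304 462.9 92 [ 0.5993 -0.1255  0.102 ]
305 462.7 89 [ 0.5973 -0.1252  0.102 ]
306 463.0 64 [ 0.5953 -0.1258  0.102 ]
307 464.4 55 [ 0.5934 -0.1287  0.102 ]
308 466.4 46 [ 0.5915 -0.1328  0.102 ]
309 466.4 51 [ 0.5895 -0.1327  0.102 ]
310 466.3 49 [ 0.5875 -0.1327  0.102 ]
311 466.5 36 [ 0.5855 -0.133   0.102 ]
312 466.5 26 [ 0.5834 -0.1331  0.102 ]
313 466.2 15 [ 0.5814 -0.1326  0.102 ]
208 291.47 [ 0.5563 -0.1124  0.098 ]
212 293.9 [ 0.5439 -0.1203  0.098 ]
216 293.78 [ 0.5314 -0.1203  0.098 ]
220 293.61 [ 0.5188 -0.12    0.098 ]
224 293.66 [ 0.5063 -0.1205  0.098 ]
228 293.86 [ 0.4938 -0.1214  0.098 ]
232 289.05 [ 0.4809 -0.1066  0.098 ]
236 301.31 [ 0.4694 -0.1454  0.098 ]
```

View pics/n.png

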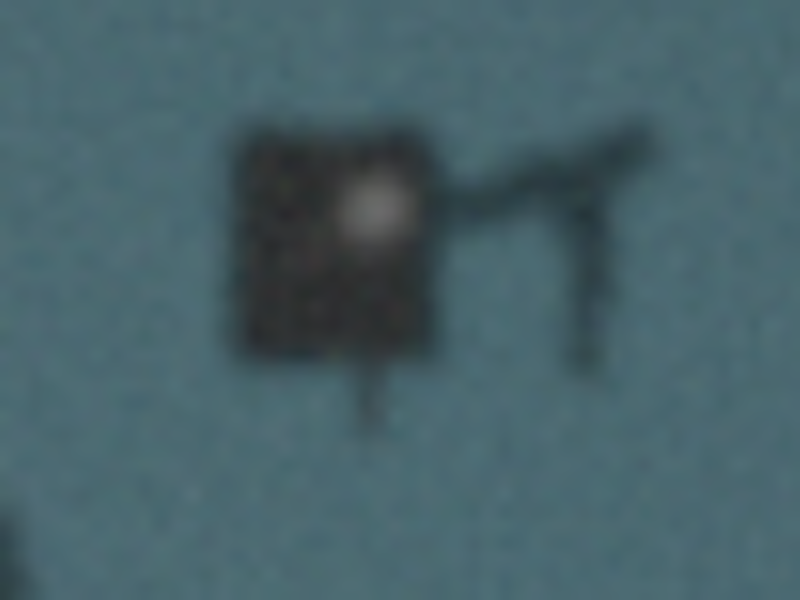

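The crop shows the pointer centred at x≈370 with its tip at y≈435. That puts the tip at y=-0.1329; the edge line extended to it is at -0.1188, so 14 mm remain.

Emit:
{"method": "apply_moves", "body": {"rows": [{"xyz":[0,-1,0],"turn":[0,0,0],"grip":0},{"xyz":[0,-3,0],"turn":[0,0,0],"grip":0},{"xyz":[0,-6,0],"turn":[0,0,0],"grip":0},{"xyz":[0,-9,0],"turn":[0,0,0],"grip":0},{"xyz":[0,-11.5,0],"turn":[0,0,0],"grip":0},{"xyz":[0,-13,0],"turn":[0,0,0],"grip":0},{"xyz":[0,-14,0],"turn":[0,0,0],"grip":0},{"xyz":[0,-14,0],"turn":[0,0,0],"grip":0},{"xyz":[0,-14,0],"turn":[0,0,0],"grip":0},{"xyz":[0,-14,0],"turn":[0,0,0],"grip":0}]}}

```text
clock: 13.35
tcp_pos: [0.4943, 0.0992, 0.1088]
orientation: [0.002, -0.015, 1.0, 0.002]
wrist_force: [0.0, 7.4, 6.7]
finger_gap: 0.0065
grip_force: 117.8
```

```bash
python3 m.py; python3 - <<'E'
from e import *
g=cv2.GaussianBlur(d['color'],(1,5),0).astype(float).sum(2)
for v in range(208,238,3):
    row=g[v,290:308];gr=np.clip(-np.diff(row),0,None);i=gr[3:12].argmax()+3
    sl=slice(i-2,i+3);U=290+(gr[sl]*(np.arange(len(gr))[sl]+.5)).sum()/gr[sl].sum()
    print(v,U.round(2),ray(U,v,.098).round(4))
s=dict(np.load('side.npz'))
cv2.imwrite('pics/o.png',np.vstack([cv2.resize(d['color'][165:255,145:335],(633,300),interpolation=cv2.INTER_CUBIC),cv2.resize(s['color'][145:275,170:444],(633,300))]))
E
```

```text
[0.49429109 0.0992495  0.10878787] [0.05 7.4  6.73] [1.29 0.1  0.02] 117.75573492050171
top ptr [ 0.6007 -0.1344  0.106 ] minx 0.5816002291083102
edge slope 0.0228 y at .50 -0.1346 at .58 -0.1328 21
tilt [0.0008 0.0022]
side ptr [ 0.6004 -0.1301  0.1021] minx 0.5799178444563136
edge slope 0.2655 y at .50 -0.1002 at .58 -0.079 21
tilt [-0.0055 -0.0037]
208 298.76 [ 0.5569 -0.1353  0.098 ]
211 298.5 [ 0.5475 -0.1347  0.098 ]
214 298.94 [ 0.5381 -0.1364  0.098 ]
217 298.27 [ 0.5286 -0.1345  0.098 ]
220 298.54 [ 0.5192 -0.1355  0.098 ]
223 298.53 [ 0.5098 -0.1357  0.098 ]
226 298.45 [ 0.5004 -0.1357  0.098 ]
229 293.24 [ 0.4906 -0.1195  0.098 ]
232 292.61 [ 0.4812 -0.1178  0.098 ]
235 298.92 [ 0.4723 -0.1378  0.098 ]
```

View pics/o.png

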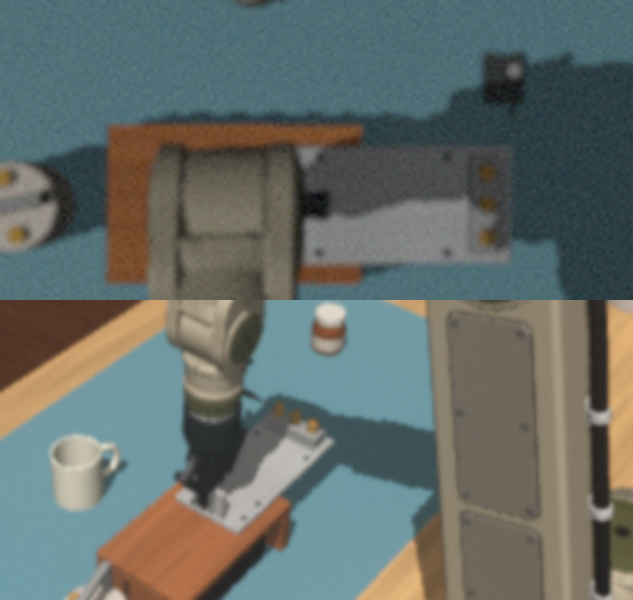

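The picture shows the plate level and held, with its outer edge (x≈511) in line with the pointer (x≈513). The canister is upright and the mug and jar are untouched. Image, depth and kinematic checks all agree within about 1 mm.

```bash
python3 -c "
from workcell import ticket
print(ticket.hand_in())"
```

```text
the job is handed in; nothing more can be done
None
```

The job is handed in at about 13.5 s: the canister stands upright on the bench just beyond the riser's inner (+y) end, and the plate is held level with its outer edge within about 1 mm of the pointer tip by my measurements; the hand-in returned no verdict.

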